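# Index the specimen table and show a tensile coupon to the inspection camera

### The arm

A 7-joint arm with a two-finger parallel gripper is mounted at the origin on the work surface. World frame = base frame: x ahead of the robot, y to its left, z up, the work surface at z = 0. Lengths are in mm, angles in rad, forces in N, time in s.
With the tool pointing down it reaches from about 425 to 950 mm from the base axis. Payload 16.7 kg.
Tool frame: the origin (TCP) lies on the centre line of the jaws, within the pads' length; the fingertips stand 11 mm ahead of it and the grasp point (between the pads) lies 8 mm behind it; z points along the fingers, y is the line along which they close (so a half turn about z gives the same grasp; the last joint's range is limited). The gripper opens to 94 mm and grips with 3 to 60 N. Pads are 16 mm wide; open, the fingers measure 119 mm over their backs; the gripper's body (75 mm by 177 mm) begins 78 mm behind the grasp point.
Start: joints at [1.2, 0.426, 0.074, 1.606, -0.034, 1.111, -0.067], TCP at [148.462, -658.433, 216.467] pointing down, gripper open.
Joint ranges: [-2.85, 2.85], [-0.5, 2.14], [-1.23, 1.37], [0.21, 2.46], [-1.02, 4.16], [0.16, 2.05], [-2.73, 2.73]. Speed limits (rad/s): [1.89, 1.89, 2.39, 2.39, 3.01, 3.01, 3.01].

### API

Orientations are given as a rotation vector (axis times angle).
In Python, from station import bot gives the robot as it stands. Calls block until the motion is done:
- bot.move_ptp(position, orientation): joint-space move of the TCP to a pose.
- bot.movel(position, frame=None, speed=150): straight line of the TCP; frame=None keeps the orientation; speed is the mean speed in mm/s.
- bot.set_joints(angles): joint-space move.
- bot.set_gripper(opening, strength=None): finger opening in mm; strength is the grip in N (None keeps the last); returns when the fingers have stopped.
- bot.pause(seconds).
- bot.inverse_kinematics(position, orientation): joint angles nearest the present ones, or None.
- bot.snapshot(name): name is "side" or "top"; returns a dict with "pixels" (400x640x3 uint8, red, green, blue), "vertical_fov" (degrees; the focal length in pixels is half the picture's height over the tangent of half this angle, whatever the lens; pixels are square), "cx", "cy" (the principal point, pixels), "xyz" and "attitude" of the camera in the world. Camera axes: x right, y up, looking along -z (the intrinsics and any distortion apply to the point x, -y, -z); pixel columns grow to the right and rows downward; lengths in mm; the calibration is good to about 2 mm. A picture is of the moment at which its call begins. There is no depth.
A pose or a line that the arm cannot do raises bot.MotionError and nothing moves.
- bot.close_job(): hands the job in; it is judged then, once.
Readings, each from a call of its own:
- bot.current_time(): time.
- bot.current_qpos(): joint angles.
- bot.current_joint_velocities(): joint speeds.
- bot.current_joint_efforts(): joint torques, N m.
- bot.current_tcp_pos(): TCP position.
- bot.current_tcp_rot(): TCP orientation.
- bot.current_contact_force(): force on the tool from outside, world axes, zero at the start.
- bot.current_torque(): the same for the moment, N m.
- bot.current_grip_width(): finger opening in mm.
- bot.current_gripper_force(): force on a finger pad.
Only numpy, scipy, OpenCV 4.12 (cv2) and the standard library are available. Lean on these libraries where they do the work, as an engineer would, in place of code of your own. Each camera call takes 0.05 s, during which the arm holds its last target. There are 200 camera calls.

### The job

Swing the specimen table by its upright handle all the way round to its stop, so that the flat waisted tensile coupon comes out from under the clear hood. Then lift the coupon out and show it to the inspection camera: in the air, upright, centred on the lens axis, 110 mm in front of the lens, with a broad face square to the lens. Finish with the gripper still holding it there; leave the table at its stop, do not bump the hood or the camera, and leave all the other things in place.

Things in the scene. Friction and masses are not known exactly. Their poses are not given: they have to be found in the camera images.
- rotor (a joint): hinge of the round aluminium specimen table (disc 200 mm across, top face 40 mm above the bench), in rad: it grows anticlockwise seen from above. It starts at 0 and the stop is at 2.18, 125 degrees round. About 1 to 2 N at the handle turns it and it stays where it is left
- indexer: fixed grey base under the specimen table. Origin on the bench, on the table's vertical turning axis; x points to the clear hood, whose flat roof spans x 20 to 128, y -50 to 50 mm, top 139 mm above the bench, on legs at x 116 to 128 mm. Nothing on the table touches the hood as it turns
- handle (a point): centre of the top of the table's black upright handle knob (20 mm in diameter, 55 mm tall, top 140 mm above the bench; below 85 mm a 12 mm steel rod on a short arm). It stands 118 mm from the turning axis, across from the coupon, fixed to the table; being round it can turn inside a light grip
- coupon: flat waisted steel coupon, 80 mm tall, 8 mm thick, ends 30 mm wide and 26 mm long, waist 16 mm wide; 120 g. Stands in a 14 mm deep socket (1.5 mm play each side) on the specimen table, 70 mm from the turning axis, top 120 mm above the bench. Origin: centre of its lower end; z up along its length, x square to its broad faces (radial), y across its width
- coupon_mid (a point): centre of the coupon, 40 mm above its lower end; axes as the coupon's
- lens (a point): centre of the front of the inspection camera's black lens (46 mm in diameter), 170 to 250 mm above the bench (differs from run to run). It looks level along this point's own -x axis; z is up. Behind the lens lie the camera, 46 mm wide and tall, and the 316 mm tall column, its axis 130 mm behind the lens
- view_point (a point): the point in the air on the lens axis, 110 mm in front of the lens, where the centre of the coupon is to be held; axes as the lens
- camera_head (a joint): height of the camera on its column, 0 to 0.08 m; stiffly clamped, to be left alone
- stand: fixed camera stand, base plate 130 by 120 mm; origin under the middle of the base plate, x axis away from the lens
- hood: clear hood over part of the specimen table, fixed; its origin and axes are the same as the indexer's
- round_bar: round steel bar 18 mm in diameter, 60 mm tall, standing in another socket of the specimen table; origin at its lower end; not to be taken
- square_bar: square steel bar 18 by 18 mm, 50 mm tall, standing in another socket of the specimen table; origin at its lower end; not to be taken
- test_block: steel hardness block, disc 60 mm across, 14 mm tall, loose on the bench; origin under its centre; bystander
- mount: black specimen mount, disc 31 mm across, 20 mm tall, loose on the bench; origin under its centre; bystander
- wash_bottle: white plastic bottle 56 mm across, 130 mm tall; origin under its centre; bystander
- screwdriver: screwdriver lying on the bench; bystander
- spare_mount: black specimen mount, disc 31 mm across, 20 mm tall, in the grey tray; bystander

How it is judged (in metres and radians):
On the way, in this order (a step that is already met when the one before it is completed fails the run):
1. the specimen table is turned fully to its stop (within 0.06 rad) with the coupon still in its socket (value of joint rotor above 2.12 rad and height (world z) of coupon below 0.055 m), for 0.2 s.
2. the coupon is lifted clear of its socket in the gripper (height (world z) of coupon above 0.07 m and contact force between the fingers and coupon above 1 N), for 0.1 s.
At the end, for the whole second after the job is handed in: Held still in the air by the gripper: coupon centre 110 mm (+-15) in front of the lens, within 12 mm of the lens axis sideways and in height, upright within 0.12 rad, broad face square to the lens within 0.14 rad; specimen table within 0.08 rad of its stop (x of coupon_mid in the frame of view_point between -0.015 and 0.015 m and y of coupon_mid in the frame of view_point between -0.012 and 0.012 m and z of coupon_mid in the frame of view_point between -0.012 and 0.012 m and angle between coupon's own z axis and vertical below 0.12 rad and angle between the x axis of coupon and the x axis of lens, either way round below 0.14 rad and contact force between the fingers and coupon above 1 N and contact force between coupon and stand below 0.1 N and height (world z) of coupon above 0.1 m and linear speed of coupon below 0.02 m/s and value of joint rotor above 2.1 rad); the arm keeps its last pose, push and grip.
It fails at once if the camera or its stand is struck, by the robot or the coupon (over 3 N), or the camera slips on its column by over 5 mm (contact force between any of the arm, the fingers, coupon and stand above 3 N or distance of lens from where it was at the start of the episode above 0.005 m).
It fails at once if the hood is struck (over 3 N) (contact force between any of the arm, the fingers, coupon and hood above 3 N).
It fails at once if one of the other two bars leaves its socket or tips (z of any of round_bar, square_bar in the frame of indexer above 0.052 m or angle between any of round_bar, square_bar's own z axis and vertical above 0.35 rad).
It fails at once if a bystander on the bench is moved by more than 20 mm (distance of any of test_block, mount, wash_bottle, screwdriver, spare_mount from where it was at the start of the episode above 0.02 m).
It also fails if it takes over 58 s, if anything falls off the work surface, if the arm or the gripper's body presses on something with over 40 N, if the wrist force passes 120 N, or if a joint passes its speed limit or range.

## Working session

There is one attempt and no reset: what is moved stays moved. The work goes in short steps, each a Python script; the robot and the scene stay as the last script left them, time stands still between calls to the robot, and variables do not carry over. Pictures are saved under pics/ and viewed, at most 10 in all, crops included, and the job is handed in when it is done.

```bash
ls; mkdir -p pics; python3 - <<'E'
from station import bot
import cv2, numpy as np
for n in ("side","top"):
    s=bot.snapshot(n)
    cv2.imwrite(f"pics/{n}0.png",s["pixels"][:,:,::-1])
    print(n,{k:v for k,v in s.items() if k!="pixels"})
print(bot.current_time(),bot.current_tcp_rot())
E
```

```text
pics
side {'vertical_fov': 57.0124388740575, 'cx': 318.64367836242036, 'cy': 204.19408140668264, 'xyz': array([ 467.81792347, -834.92665781,  606.89285569]), 'attitude': array([ 1.04317247, -0.08463856, -0.09772964])}
top {'vertical_fov': 48.30144596599269, 'cx': 322.67323994039526, 'cy': 203.03544514940754, 'xyz': array([ 307.89349491,    7.47226597, 1582.02408757]), 'attitude': array([ 0.15819284, -0.15295465, -1.56383407])}
0.1 [-3.12119739e+00 -3.47548459e-01  3.28670687e-04]
```

View pics/side0.png

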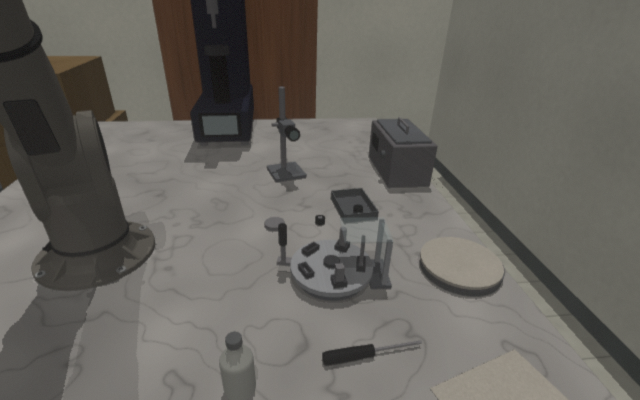

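View pics/top0.png

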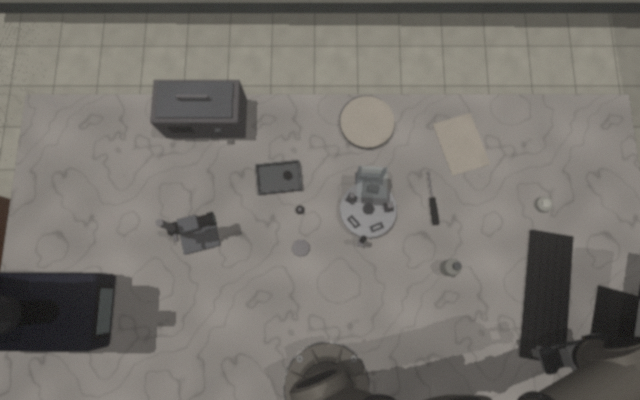

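The side view shows the knob at about (282,233), the coupon under the hood at about (362,250), and the lens at (292,133). In the top view the table is at (368,210), the handle at (363,240) and the camera stand at (195,230). Next I'll enlarge both.

```bash
cat > h.py <<'E'
import numpy as np, cv2
from scipy.spatial.transform import Rotation as R
from station import bot
def f(s): return 200/np.tan(np.radians(s["vertical_fov"])/2)
def ray(s,u,v):
    d=np.array([(u-s["cx"])/f(s),-(v-s["cy"])/f(s),-1.]); d=R.from_rotvec(s["attitude"]).apply(d); return d/np.linalg.norm(d)
def onz(s,u,v,z):
    d=ray(s,u,v); return s["xyz"]+d*(z-s["xyz"][2])/d[2]
def proj(s,P):
    c=R.from_rotvec(s["attitude"]).inv().apply(np.atleast_2d(P)-s["xyz"]); return np.c_[s["cx"]-f(s)*c[:,0]/c[:,2], s["cy"]+f(s)*c[:,1]/c[:,2]]
def tri(s1,p1,s2,p2):
    A=[];b=[]
    for s,p in((s1,p1),(s2,p2)):
        d=ray(s,*p);M=np.eye(3)-np.outer(d,d);A.append(M);b.append(M@s["xyz"])
    A=np.vstack(A);b=np.hstack(b);x,*_=np.linalg.lstsq(A,b,rcond=None);return x,np.linalg.norm(A@x-b)
E
python3 - <<'E'
from h import *
import pickle
S={n:bot.snapshot(n) for n in("side","top")}
pickle.dump(S,open("s0.pkl","wb"))
def crop(n,x0,y0,w,h,k):
    im=S[n]["pixels"][y0:y0+h,x0:x0+w,::-1].astype(float)
    im=np.clip(im*1.5,0,255).astype(np.uint8)
    return cv2.resize(im,None,fx=k,fy=k,interpolation=cv2.INTER_CUBIC)
cv2.imwrite("pics/c_side.png",crop("side",255,75,160,220,2.7) if 0 else cv2.resize(crop("side",255,75,200,150,4),(800,600)))
a=crop("side",255,195,150,110,5); cv2.imwrite("pics/c_side2.png",a)
b=np.hstack([crop("top",150,190,80,75,5),crop("top",325,155,80,100,5)[:375]]); cv2.imwrite("pics/c_top.png",b)
E
```

```text
(no output)
```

View pics/c_side2.png

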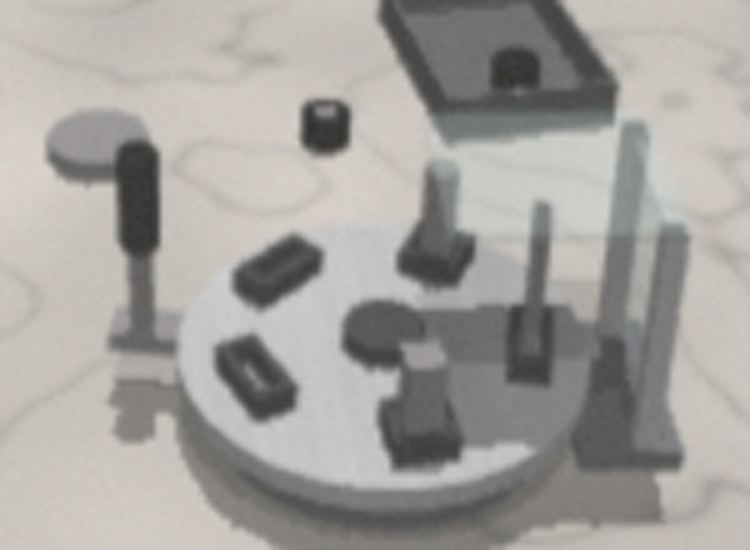

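View pics/c_side.png

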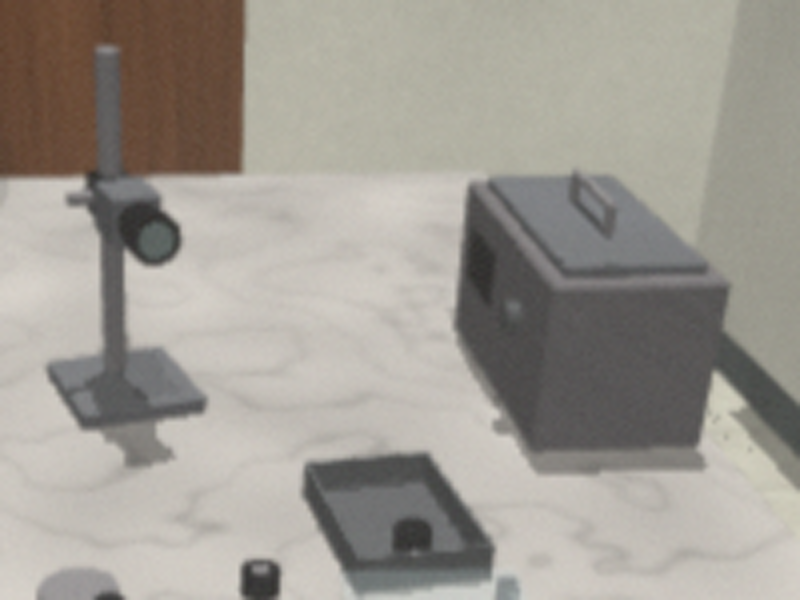

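View pics/c_top.png

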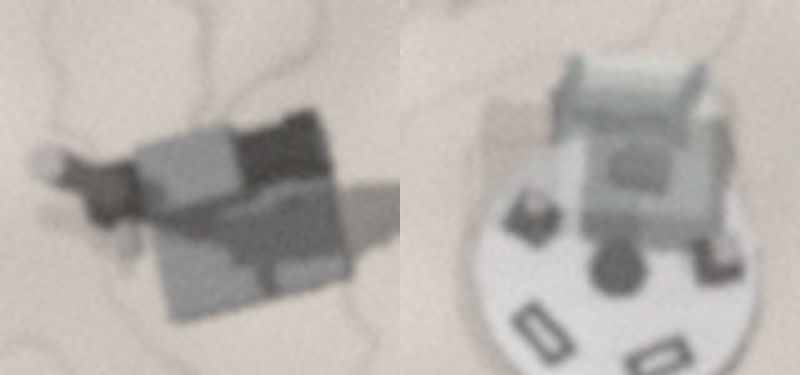

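The crops show:
- **Side view:** knob top centre at about (282.7,223.7), coupon top at (363.2,236), lens face centre at (294.4,135.1).
- **Stand base plate, side view:** corners at about (267,167), (294.5,162.5), (306,175.5) and (275.5,178.7).
- **Top view:** lens front at about (214.6,218), hub at (368.6,209).

Now I'll turn these into world positions.

```bash
python3 - <<'E'
from h import *
import pickle
np.set_printoptions(precision=1,suppress=True)
S=pickle.load(open("s0.pkl","rb"));s,t=S["side"],S["top"]
# disc fit: bright mask points -> contour to z=40 -> circle
for n,c in(("top",(352,218)),("side",(312,275))):
    g=cv2.GaussianBlur(cv2.cvtColor(S[n]["pixels"],cv2.COLOR_RGB2HSV),(3,3),0)
    print(n,"disc hsv",g[c[1],c[0]], "bench",g[c[1]+40,c[0]-60])
c2=lambda x,y:(255+(x-2)/5,195+(y-2)/5)
c1=lambda x,y:(255+(x-1.5)/4,75+(y-1.5)/4)
ct=lambda x,y:(150+(x-2)/5,190+(y-2)/5)
cr=lambda x,y:(325+(x-402)/5,155+(y-2)/5)
print("hub top",onz(t,*cr(618,268),50),"side",onz(s,*c2(384,322),50))
E40=np.array([onz(s,*c2(*p),40)[:2] for p in[(180,352),(205,430),(260,478),(350,502),(450,500),(540,460),(330,226),(240,265),(200,305)]])
A=np.c_[2*E40,np.ones(len(E40))];x=np.linalg.lstsq(A,(E40**2).sum(1),rcond=None)[0];print("disc side",x[:2],np.sqrt(x[2]+x[:2]@x[:2]))
Et=np.array([onz(t,*cr(*p),40)[:2] for p in[(478,268),(487,310),(515,175),(757,268),(745,325),(740,200)]])
A=np.c_[2*Et,np.ones(len(Et))];x=np.linalg.lstsq(A,(Et**2).sum(1),rcond=None)[0];print("disc top",x[:2],np.sqrt(x[2]+x[:2]@x[:2]))
print("coupon",onz(s,*c2(541,206),120)," knob side",onz(s,*c2(139,150),140),"knob top",onz(t,363,239,140))
print("rod base side",onz(s,*c2(140,340),42))
for z in(0,10):
  P=np.array([onz(s,*c1(*p),z)[:2] for p in[(48,366),(158,350),(205,402),(83,415)]]);print("plate side z",z,P.tolist(),P.mean(0),[np.linalg.norm(P[i]-P[i-1]) for i in range(4)])
P=np.array([onz(t,*ct(*p),10)[:2] for p in[(178,320),(350,275),(152,220)]]);print("plate top",P)
print("lens tri",tri(s,c1(157.5,240),t,ct(321,141)))
print("column top",tri(s,c1(107,48),t,ct(48,164)))
E
```

```text
top disc hsv [  6   3 100] bench [ 14  19 144]
side disc hsv [33  6 52] bench [ 18  15 134]
hub top [ 597.3 -146.2   50. ] side [ 596. -145.   50.]
disc side [ 596.6 -155.6] 101.25087179578146
disc top [ 601.2 -147.5] 97.95149796428665
coupon [ 665.1 -154.2  120. ]  knob side [ 481.7 -121.8  140. ] knob top [ 478.6 -118.5  140. ]
rod base side [ 479.1 -137.9   42. ]
plate side z 0 [[439.06050788280345, 520.4896157369992], [550.3489713985439, 552.508781363066], [587.0104926538237, 427.0309205811652], [471.34994209428794, 407.4283726737872]] [511.9 476.9] [np.float64(117.58168328739174), np.float64(115.80306161360235), np.float64(130.72398665567616), np.float64(117.3099434839007)]
plate side z 10 [[439.53435454811677, 498.15591612534195], [548.9890765315259, 529.6474900138269], [585.0465122235727, 406.23717475672606], [471.29174370570666, 386.9576253444452]] [511.2 455.2] [np.float64(115.64424602503782), np.float64(113.89493136412744), np.float64(128.5699987576538), np.float64(115.37698377966838)]
plate top [[441.6 496.4]
 [473.5 376.7]
 [512.4 519.2]]
lens tri (array([539.7, 357.9, 185.8]), np.float64(0.5474364714335032))
column top (array([504.7, 481.3, 316.6]), np.float64(0.08465160643726148))
```

Checks all hold. Column top comes out at z = 316.6 (316 given), column to lens 128 mm (130), knob radius 119 mm (118), coupon radius about 70 mm. I'll check IK for a tangential grip on the knob along the arc and at the view pose.

```bash
cat >> h.py <<'E'
np.set_printoptions(precision=3,suppress=True)
C=np.array([597.,-146.5]); A0=np.radians(167.4); RH=118
LD=np.array([.268,-.963,0]);LD/=np.linalg.norm(LD); LENS=np.array([539.6,356.8,186.]); VP=LENS+110*LD
def rot(psi): return (R.from_rotvec([0,0,psi])*R.from_rotvec([np.pi,0,0])).as_rotvec()  # closing line at psi+90deg
def hp(th,z): a=A0+th; return np.array([*(C+RH*np.array([np.cos(a),np.sin(a)])),z])
E
python3 - <<'E'
from h import *
for off in(0,np.pi):
  for th in(0,.6,1.2,1.8,2.2):
    print("handle",round(off),th,bot.inverse_kinematics(hp(th,110),rot(A0+th+off)))
a=np.arctan2(LD[1],LD[0])
for off in(0,np.pi):
    print("view",bot.inverse_kinematics(VP+[0,0,20],rot(a+np.pi/2+off)), "coupon", bot.inverse_kinematics([*(C+70*np.array([np.cos(A0+np.pi+2.18),np.sin(A0+np.pi+2.18)])),102],rot(A0+2.18+np.pi/2+off)))
print(VP)
E
```

```text
handle 0 0 [ 0.71   0.346 -0.695  2.065  0.299  0.829  1.19 ]
handle 0 0.6 [ 1.072  0.501 -1.024  1.997  0.533  0.939  1.724]
handle 0 1.2 [ 1.09   0.611 -1.027  1.862  0.611  1.025  2.356]
handle 0 1.8 [ 0.179  0.503  0.187  1.754 -0.115  0.895 -2.717]
handle 0 2.2 [ 0.215  0.555  0.096  1.654 -0.063  0.936 -2.398]
handle 3 0 [ 0.372  0.286 -0.295  2.084  0.116  0.786 -1.785]
handle 3 0.6 [ 0.504  0.326 -0.301  2.028  0.132  0.806 -1.064]
handle 3 1.2 [ 0.594  0.419 -0.341  1.89   0.18   0.862 -0.429]
handle 3 1.8 [ 0.643  0.534 -0.44   1.723  0.271  0.945  0.106]
handle 3 2.2 [ 0.659  0.61  -0.537  1.623  0.354  1.007  0.42 ]
view [ 0.157  0.496 -0.912  1.698  0.423  1.158 -2.17 ] coupon [ 0.34   0.423 -0.385  1.913  0.208  0.845 -1.335]
view [ 0.114  0.473 -0.845  1.701  0.384  1.143  1.003] coupon [ 0.805  0.61  -1.027  1.887  0.619  1.005  1.465]
[569.092 250.827 186.   ]
```

```bash
python3 - <<'E'
from h import *
o=rot(A0+np.pi)
bot.move_ptp(hp(0,235),o)
bot.set_gripper(60,5)
bot.movel(hp(0,110),speed=120)
bot.set_gripper(0,6)
print(bot.current_time(),bot.current_grip_width(),bot.current_gripper_force(),bot.current_contact_force(),bot.current_tcp_pos(),bot.current_qpos())
s=bot.snapshot("side");im=s["pixels"][170:310,230:420,::-1];cv2.imwrite("pics/grip.png",cv2.resize(im,None,fx=4,fy=4))
E
```

```text
5.05 19.784377929484513 5.99997416138649 [-0.629  0.499  1.579] [ 481.831 -120.703  110.005] [ 0.41   0.29  -0.34   2.082  0.135  0.79  -1.803]
```

View pics/grip.png

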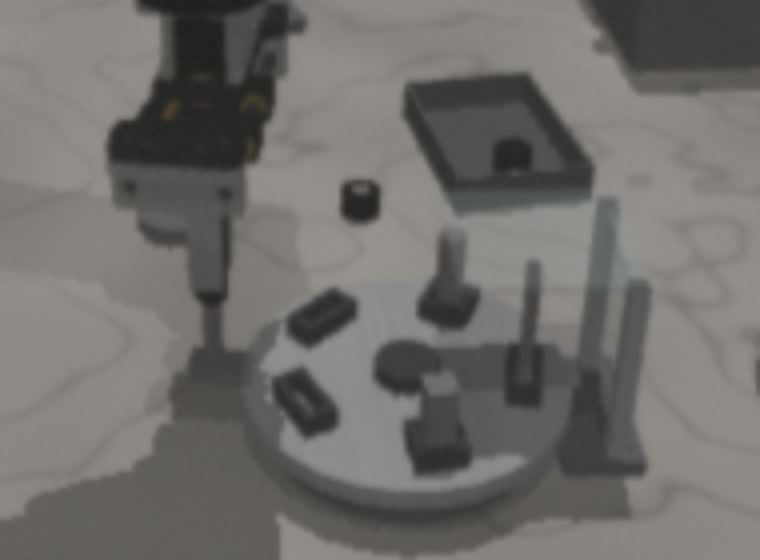

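The knob is gripped, with a width of 19.8 mm. Now I'll swing it while watching the force.

```bash
python3 - <<'E'
from h import *
th=0
while th<2.26:
    th+=.1 if th<2.05 else .03
    bot.movel(hp(th,110),rot(A0+np.pi+th),speed=60)
    a=A0+th; t=np.array([-np.sin(a),np.cos(a),0]);r=np.array([np.cos(a),np.sin(a),0]);F=bot.current_contact_force()
    print("%.2f t=%.1f tang %.1f rad %.1f z %.1f w %.1f"%(th,bot.current_time(),F@t,F@r,F[2],bot.current_grip_width()))
    if abs(F@t)>(12 if th>2 else 25) or abs(F@r)>30: break
E
```

```text
0.10 t=5.5 tang 0.4 rad -0.3 z 1.0 w 19.8
0.20 t=5.8 tang 0.4 rad -0.2 z 2.5 w 20.0
0.30 t=6.2 tang 0.4 rad -1.5 z 0.8 w 19.8
0.40 t=6.5 tang 0.9 rad -0.7 z 0.3 w 19.9
0.50 t=6.8 tang -0.4 rad -1.2 z 0.4 w 19.9
0.60 t=7.2 tang 1.2 rad -0.1 z 0.7 w 19.9
0.70 t=7.5 tang 0.6 rad -0.9 z 0.6 w 20.1
0.80 t=7.9 tang 0.3 rad -2.5 z 2.1 w 20.1
0.90 t=8.2 tang 1.3 rad -0.7 z 1.3 w 20.0
1.00 t=8.6 tang -0.7 rad -1.0 z 1.2 w 19.6
1.10 t=8.9 tang 0.2 rad -1.7 z 1.3 w 20.0
1.20 t=9.3 tang 0.8 rad -2.9 z 1.3 w 19.8
1.30 t=9.7 tang 0.9 rad -3.3 z 1.3 w 19.9
1.40 t=10.0 tang -0.2 rad -3.4 z 1.8 w 19.9
1.50 t=10.3 tang 0.2 rad -3.6 z 2.3 w 19.8
1.60 t=10.7 tang 0.2 rad -4.7 z 2.2 w 19.9
1.70 t=11.1 tang 1.0 rad -4.7 z 2.7 w 19.9
1.80 t=11.4 tang -0.0 rad -4.9 z 3.4 w 20.0
1.90 t=11.8 tang 0.9 rad -5.1 z 3.0 w 19.6
2.00 t=12.1 tang -0.1 rad -5.5 z 4.8 w 19.6
2.10 t=12.4 tang 1.0 rad -4.7 z 3.1 w 19.9
2.13 t=12.7 tang 0.4 rad -4.5 z 2.3 w 19.8
2.16 t=12.9 tang 1.1 rad -2.9 z 2.7 w 19.8
2.19 t=13.2 tang -11.9 rad -5.0 z 8.9 w 21.2
2.22 t=13.4 tang -12.5 rad -5.6 z 7.5 w 27.8
```

The stop was reached at about 2.18. Next I'll release, lift clear and measure the coupon.

```bash
python3 - <<'E'
from h import *
import pickle
bot.set_gripper(60,6)
p=np.array(bot.current_tcp_pos()); p[2]=240
bot.movel(p,speed=150)
bot.move_ptp([470,130,300],rot(A0+2.18+np.pi/2))
S={n:bot.snapshot(n) for n in("side","top")}
pickle.dump(S,open("s1.pkl","wb"));print(bot.current_time(),bot.current_qpos())
k=C+70*np.array([np.cos(A0+np.pi+2.18),np.sin(A0+np.pi+2.18)])
print("pred px side top/bottom",proj(S["side"],[[*k,120],[*k,54]]),"knob",proj(S["side"],hp(2.18,140)),proj(S["top"],[hp(2.18,140),[*k,120]]))
c=lambda n,x,y,w,h,k:cv2.resize(np.clip(S[n]["pixels"][y:y+h,x:x+w,::-1]*1.4,0,255).astype(np.uint8),None,fx=k,fy=k,interpolation=cv2.INTER_CUBIC)
cv2.imwrite("pics/after.png",np.hstack([c("side",280,190,100,120,5),c("top",340,160,60,120,5)]))
E
```

```text
17.125 [ 0.328  0.102 -0.77   1.869  0.076  1.2   -1.648]
pred px side top/bottom [[318.373 220.784]
 [317.773 242.69 ]] knob [[363.59  256.851]] [[403.606 190.011]
 [351.002 212.21 ]]
```

View pics/after.png

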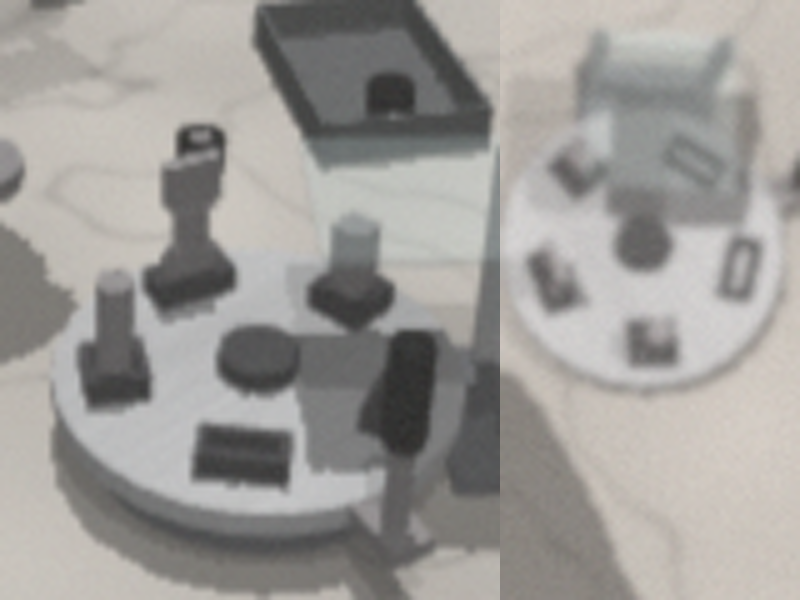

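After the swing the coupon top is at about (317.8,221.8) in the side view (predicted 318.4,220.8). The knob is at (362.2,257.2), so the table is at its stop. The coupon is clear of the hood, so I'll grasp it across its broad faces and lift.

```bash
python3 - <<'E'
from h import *
import pickle
s=pickle.load(open("s1.pkl","rb"))["side"]
k=C+70*np.array([np.cos(A0+np.pi+2.18),np.sin(A0+np.pi+2.18)])
m=onz(s,317.7,221.7,120)[:2]; print(k,m)
k=(k+m)/2; o=rot(A0+2.18+np.pi/2)
bot.set_gripper(44,6)
bot.move_ptp([*k,200],o)
bot.movel([*k,103],speed=100)
print(bot.current_contact_force())
bot.set_gripper(0,12)
print("w",bot.current_grip_width(),bot.current_gripper_force(),bot.current_contact_force())
if 6<bot.current_grip_width()<10:
    bot.set_gripper(0,35)
    print(bot.current_contact_force())
    bot.movel([*k,125],speed=40); print(bot.current_contact_force())
    bot.movel([*k,235],speed=120)
    print(bot.current_grip_width(),bot.current_time())
    s=bot.snapshot("side");cv2.imwrite("pics/lift.png",cv2.resize(s["pixels"][130:310,240:420,::-1],None,fx=3.3,fy=3.3))
E
```

```text
[570.433 -81.738] [568.297 -85.707]
[-0.636  0.504  0.372]
w 7.82868747117762 11.995710516348481 [-0.103  0.288  1.819]
[ 0.183 -0.476  0.841]
[ 0.124  0.314 -0.688]
7.887480563979402 22.35
```

View pics/lift.png

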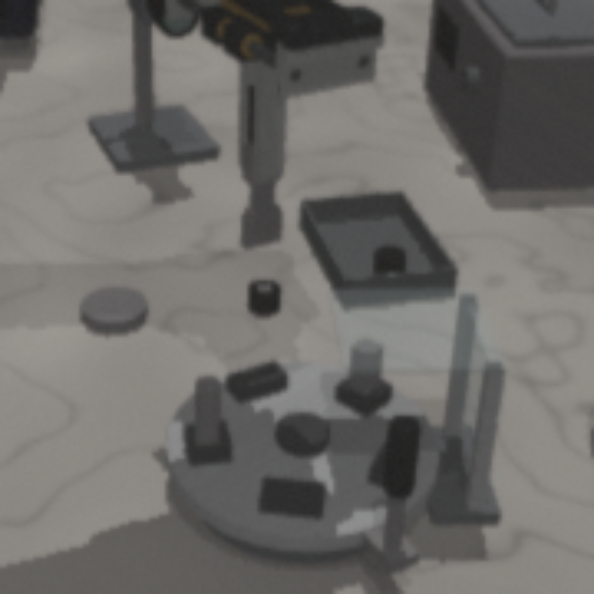

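The coupon is held upright, with its lower end at about (319,203), and the table hasn't moved. Next is the move to the view point.

```bash
python3 - <<'E'
from h import *
import pickle
a=np.arctan2(LD[1],LD[0]); o=rot(a+np.pi/2)
p=VP+[0,0,23]
bot.movel([VP[0],VP[1],235],o,speed=90)
bot.movel(p,speed=60)
bot.pause(.5)
print(bot.current_tcp_pos(),p,bot.current_time(),bot.current_grip_width(),bot.current_gripper_force(),bot.current_qpos())
S={n:bot.snapshot(n) for n in("side","top")};pickle.dump(S,open("s2.pkl","wb"))
s=S["side"];print("pred bottom, lens, bottom corners",proj(s,[VP-[0,0,40],LENS]))
b=proj(s,VP)[0].astype(int)
print(b);y,x=b[1]-60,b[0]-75
cv2.imwrite("pics/view.png",cv2.resize(np.clip(s["pixels"][y:y+110,x:x+150,::-1]*1.4,0,255).astype(np.uint8),None,fx=5,fy=5,interpolation=cv2.INTER_CUBIC)); print("org",x,y)
E
```

```text
[569.139 250.813 209.083] [569.092 250.827 209.   ] 27.35 7.686204131137077 34.996314346790314 [-0.008  0.422 -0.667  1.704  0.286  1.115 -2.059]
pred bottom, lens, bottom corners [[305.593 157.75 ]
 [294.095 134.644]]
[305 145]
org 230 85
```

View pics/view.png

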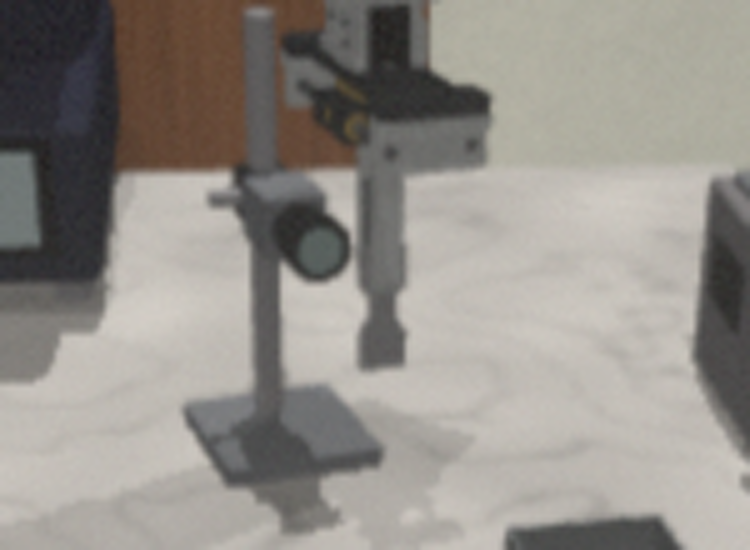

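The coupon's lower end is at (306,158), against a predicted (305.6,157.8). It is upright and clear of the camera, and the lens is unmoved at (293.5,134.7). Handing in.

```bash
python3 - <<'E'
from h import *
print(bot.close_job(),bot.current_time())
E
```

```text
the job is handed in; nothing more can be done
the job is handed in; nothing more can be done
```

I swung the table to its stop, lifted the coupon out and handed the job in at about 27 s of the 58 s allowed, with the gripper holding the coupon upright about 110 mm in front of the lens. The last picture put it within about a pixel of the planned spot, but the hand-in gave no verdict.

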